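Feel for the tweeter in the brush-lidded box and weigh it

TASK

Somewhere inside the long box, hidden by the brush slot in its lid, lie a complete tweeter with its tall magnet and a low bare tweeter front. Feel carefully through the bristles for the tall tweeter, without ramming the box, lift it out and set it down gently (not dropped) on the pan of the scale so that the scale carries its weight alone, without slamming or pressing the pan far down. Leave the bare front in the box and all other things on the bench where they are.

Things in the scene. Friction and masses are not known exactly. Their poses are not given: they have to be found in the camera images.
- box: Fixed grey plastic box with a black lid that does not open; outside 112 mm (its x) by 352 mm (its y) by 91 mm high, lid edge overhanging by 10 mm. Origin: centre of its underside, on the bench. Inside: 100 mm wide (x), 340 mm long (y), walls 6 mm, floor 6 mm above the bench.
- box_slot (a point): Centre of the slot in the lid, 88 mm above the bench. The slot is as wide and long as the inside (100 by 340 mm) and is closed by black bristles, which hide the inside but offer no resistance: fingers and parts pass straight through.
- box_floor (a point): Centre of the box's inner floor, 6 mm above the bench. A complete tweeter and a bare front lie flat on the floor, one in each half of the box's length, in either order; each is centred 50 to 105 mm from the middle along the box's y and within 3 mm of its midline. Their poses are not given.
- tall_top (a point): Level of the tweeter's top: over the box's middle, 58 mm above its floor. The tweeter (0.6 kg, 58 mm high): a round front 90 mm across, 8 mm thick, lying on the floor; a round collar 60 mm across up to 20 mm; then an upright round steel magnet can, 46 mm across, from 20 to 58 mm above the floor, by which to grip it. It slides when pushed with 2 to 6 N.
- low_top (a point): Level of the bare front's top: over the box's middle, 22 mm above its floor. The bare front (0.25 kg): the same round front 90 mm across, 8 mm thick, with a collar 60 mm across up to 22 mm and no magnet.
- scale: Fixed white spring scale, housing 240 mm (its x, from -140 to +100) by 160 mm (its y), 34 mm high, with a dark display on its top at the -x end; origin on the bench under the centre of the square pan that it carries.
- pan_top (a point): Centre of the upper face of the scale's square steel pan (150 by 150 mm, 56 mm above the bench when empty), pan sides along the scale's x and y.
- pan (a joint): How far the pan is pressed down, m: 0 empty, sinking 1 mm for every 1.5 N (about 4 mm under the tweeter, 1.6 mm under the bare front, 5.6 mm under both); a springy pan: a sudden release swings it to 6 mm, a drop of 2 cm beyond 10.5 mm, which is too hard; stop at 14 mm.
- woofer: Bystander: round loudspeaker, 150 mm across, 71 mm high, lying on its rim; origin at the centre of its underside.
- midrange: Bystander: round brass-coloured loudspeaker, 110 mm across, 52 mm high, lying on its rim; origin at the centre of its underside.
- screwdriver: Bystander: screwdriver with black handle, 180 mm long, lying along its x; origin under its middle.
- mug: Bystander: white mug, 80 mm across, 90 mm high; origin at the centre of its underside.
- screw_jar: Bystander: clear jar with steel lid, 60 mm across, 80 mm high; origin at the centre of its underside.
- gasket_ring: Bystander: flat black ring, 110 mm across, 12 mm thick; origin at the centre of its underside.

How it is judged:
By the outcome, as a careful person would: the job done as asked, in the order asked, and still so for the second after the job is handed in, with the robot touching nothing.
It also fails if it takes over 61 s, if anything falls off the work surface, if the arm or the gripper's body presses on something with over 40 N, if the wrist force passes 120 N, or if a joint passes its speed limit or range.

ROBOT

A 6-joint arm with a two-finger parallel gripper is mounted at the origin on the work surface. World frame = base frame: x ahead of the robot, y to its left, z up, the work surface at z = 0. Lengths are in mm, angles in rad, forces in N, time in s.
With the tool pointing down it reaches from about 325 to 850 mm from the base axis. Payload 15.5 kg.
Tool frame: the origin (TCP) lies midway between the tips of the shut fingers; the grasp point (between the pads) lies 19 mm behind it (arm.grasp_offset is the distance from the TCP to the grasp point, in mm); z points along the fingers, y is the direction in which the jaws open and shut (so a half turn about z gives the same grasp; the last joint's range is limited). The gripper opens to 91 mm and grips with 3 to 60 N. Pads are 32 mm wide; open, the fingers measure 118 mm over their backs; the gripper's body (76 mm by 178 mm) begins 60 mm behind the grasp point.
Start: joints at [-1.442, 0.494, 1.345, -0, 1.302, -0.096], TCP at [139.321, -609.275, 213.915] pointing down, gripper open.
Joint ranges: [-2.91, 2.91], [-0.82, 2.16], [0.22, 2.67], [-1.22, 4.37], [0.12, 2.79], [-3.08, 3.08]. Speed limits (rad/s): [1.89, 1.89, 2.57, 3.01, 3.01, 3.01].

INTERFACE

Orientations are given as [roll, pitch, yaw] about the fixed x, y, z axes, in that order (R = Rz(yaw) Ry(pitch) Rx(roll)).
In Python, from plant import arm gives the robot as it stands.
- The arm moves only by the tool send_rows, never from a script. Its argument "increments" is a list of rows, each an object with "gripper": the opening, from 0 (shut) to 1 (fully open); "offset": the shift along the tool's x, y, z in m, a list of three; "dr": the turn, a rotation vector about the tool's x, y, z in rad, a list of three. In form: [{"gripper": gripper, "offset": [x, y, z], "dr": [rx, ry, rz]}, ...]. A call has 1 to 8 rows; each row is the pose to reach, as a shift and turn from the pose commanded when the call began, along the tool's axes at that moment; what a row does not reach only later rows make up. A row lasts 1/10 s, in which the tool goes at most 50 mm and 8.59 degrees, less where a joint would pass 70% of its speed; a pose out of reach is approached as far as the arm can. A call with a gripper value outside its range is refused whole. The fingers move at their own pace and stop on an object; "squeeze" is the grip in N (left out, the last holds). Time passes only in rows, so rows that repeat a pose let the fingers close. It gives the time, the measured TCP pose, the force and the opening at its end, in the units of the state.
- arm.observe(): the state, without advancing time (a new reading comes with each control period).
- arm.capture(name): name is "scene" or "top"; returns a dict with "image" (480x640x3 uint8, red, green, blue), "fov_y" (degrees; the focal length in pixels is half the picture's height over the tangent of half this angle, whatever the lens; pixels are square), "cx", "cy" (the principal point, pixels), "world_from_camera" (4x4, takes a point from camera to world coordinates). Camera axes: x right, y down, z forward; pixel columns grow to the right and rows downward; lengths in mm; the calibration is good to about 2 mm. A picture is of the moment at which its call begins. There is no depth.
- arm.finish_job(): hands the job in, once; it reports no verdict.
The state is a dict: "time_s": time; "q": joint angles; "joint_vel": joint speeds; "joint_efforts": joint torques, N m; "tcp_pos": TCP position; "ee_rot": TCP orientation; "ft_force": force on the tool from outside, world axes, zero at the start; "moment": the same for the moment, N m; "finger_gap": finger opening in mm.
Only numpy, scipy, OpenCV 4.12 (cv2) and the standard library are available. Lean on these libraries where they do the work, as an engineer would, in place of code of your own. Each camera call takes 0.05 s, during which the arm holds its last target.

## Working session

There is one attempt and no reset: what is moved stays moved. The work goes in short steps, Python scripts to look and compute and a tool call to move; the robot and the scene stay as the last step left them, time stands still between calls to the robot, and variables do not carry over. Pictures are saved under pics/ and viewed, and the job is handed in when it is done.

Besides the shell and the picture viewer there is one more tool, called after "Call:" by a JSON object that holds its "op" and its "data", one argument or row to a line. send_rows: Moves the arm, as the interface text tells. Its arguments: {"type":"object","properties":{"increments":{"type":"array"},"squeeze":{"type":"number"}},"required":["increments"]}

```bash
mkdir -p pics; ls
python3 - <<'E'
from plant import arm
import cv2,numpy as np,pickle
d={}
for n in("scene","top"):
    c=arm.capture(n);d[n]=c
    cv2.imwrite(f"pics/{n}0.png",c["image"][:,:,::-1]);print(n,c["fov_y"],c["cx"],c["cy"],np.round(c["world_from_camera"],4).tolist())
pickle.dump(d,open("cams.pkl","wb"))
print(arm.observe())
E
```

```text
pics
scene 57.27410356195493 315.34797704647775 244.7335015590191 [[-0.4405, 0.7582, -0.4808, 1210.5846], [0.8977, 0.3754, -0.2305, 349.0472], [0.0057, -0.5331, -0.846, 1331.6904], [0.0, 0.0, 0.0, 1.0]]
top 55.207842500800055 319.9011924859732 240.9074108440311 [[-0.0195, -0.9953, 0.095, 395.7251], [-0.9998, 0.0191, -0.0048, -5.903], [0.003, -0.095, -0.9955, 1449.403], [0.0, 0.0, 0.0, 1.0]]
{'time_s': 0.1, 'q': array([-1.44148335e+00,  4.94127819e-01,  1.34606561e+00, -3.15871215e-05,
        1.30253450e+00, -9.54425642e-02]), 'joint_vel': array([-0.00132623, -0.00169752, -0.00151417, -0.00183777, -0.00088656,
       -0.00088684]), 'joint_efforts': array([ 1.51505006e-03, -8.80241060e+01, -3.82543981e+01,  7.06262654e-02,
        4.83960437e-02, -2.61413163e-05]), 'tcp_pos': array([ 139.27418825, -608.92077069,  213.39490015]), 'ee_rot': array([-3.14045964e+00, -7.78802332e-05,  2.24763886e-01]), 'ft_force': array([-0.49695949, -0.34548835,  0.48032476]), 'moment': array([ 0.01153304, -0.0315436 , -0.00687077]), 'finger_gap': 91.34119241108326}
```

View pics/top0.png

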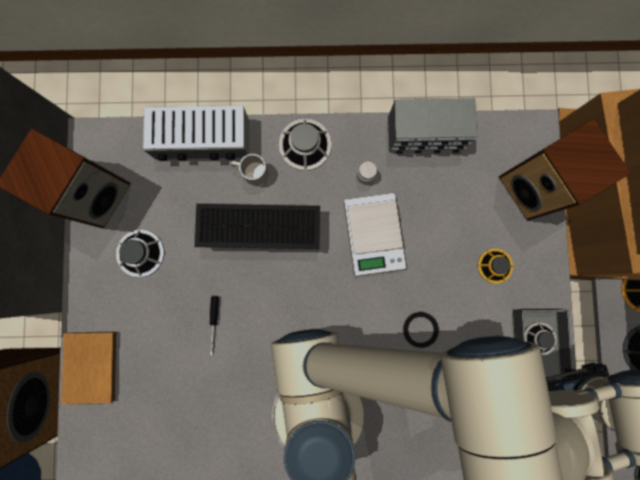

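View pics/scene0.png

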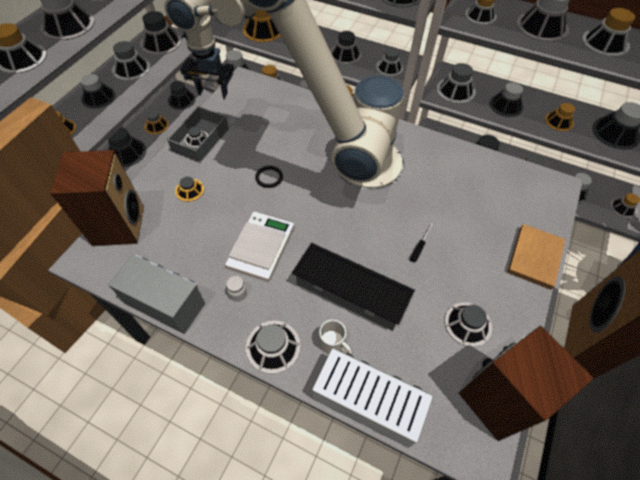

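The top view shows the lid at about (195–320, 204–250) and the scale at about (376, 235). I'll enlarge both.

Run:
```python
import cv2,pickle
d=pickle.load(open("cams.pkl","rb"));im=d["top"]["image"][:,:,::-1]
cv2.imwrite("pics/c1.png",cv2.resize(im[190:270,180:340],None,fx=5,fy=5,interpolation=cv2.INTER_CUBIC))
cv2.imwrite("pics/c2.png",cv2.resize(im[185:285,335:415],None,fx=6,fy=6,interpolation=cv2.INTER_CUBIC))
```

```text
(no output)
```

View pics/c1.png

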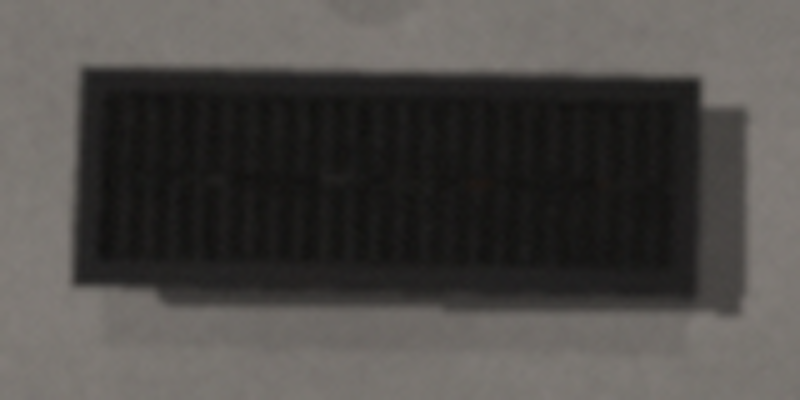

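View pics/c2.png

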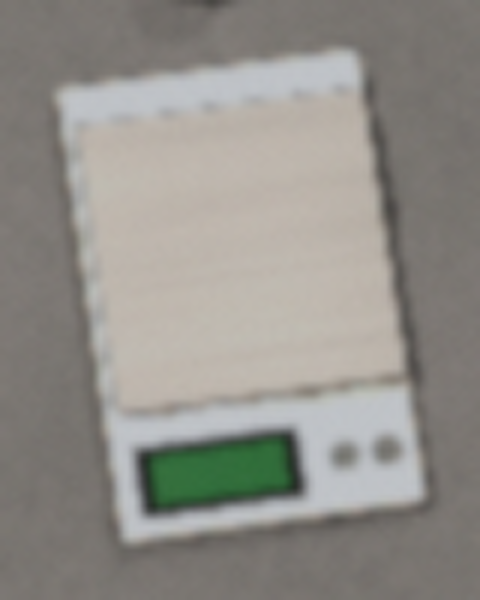

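```bash
cat > h.py <<'E'
import numpy as np,pickle
def ray(c,u,v,z):
    f=240/np.tan(np.radians(c["fov_y"]/2));T=np.array(c["world_from_camera"])
    d=T[:3,:3]@np.array([(u-c["cx"])/f,(v-c["cy"])/f,1]);o=T[:3,3]
    return (o+d*(z-o[2])/d[2])
def proj(c,p):
    f=240/np.tan(np.radians(c["fov_y"]/2));T=np.linalg.inv(np.array(c["world_from_camera"]))
    q=T[:3,:3]@np.array(p)+T[:3,3];return f*q[0]/q[2]+c["cx"],f*q[1]/q[2]+c["cy"]
E
python3 - <<'E'
from h import *
d=pickle.load(open("cams.pkl","rb"));c=d["top"]
def an(cs,s,o,z):
    P=np.array([ray(c,(u+.5)/s-.5+o[0],(v+.5)/s-.5+o[1],z)[:2] for u,v in cs])
    print(P.round(1).tolist(),P.mean(0).round(1),[round(float(np.linalg.norm(P[i]-P[i-1])),1) for i in range(4)],[round(float(np.degrees(np.arctan2(*(P[i]-P[i-1])[::-1]))),2) for i in range(4)])
    return P
A=an([(82,69),(700,79),(695,297),(75,284)],5,(180,190),91)
B=an([(82,128),(362,94),(405,380),(122,410)],6,(335,185),56)
im=d["scene"]["image"][:,:,::-1].copy()
import cv2
im=cv2.resize(im,None,fx=4,fy=4,interpolation=cv2.INTER_CUBIC)
for P,z in((A,91),(B,56)):
    q=np.array([proj(d["scene"],[*p,z]) for p in P])
    q=(q+.5)*4-.5
    cv2.polylines(im,[q.astype(np.int32)],True,(0,0,255),1)
cv2.imwrite("pics/s1.png",im[800:1320,880:1680])
E
```

```text
[[645.2, 356.2], [632.1, -13.7], [501.3, -8.1], [516.1, 359.6]] [573.7 173.5] [129.2, 370.1, 131.0, 368.0] [-1.49, -92.03, 177.59, 87.69]
[[635.0, -101.8], [649.9, -245.9], [502.4, -262.6], [489.9, -118.4]] [ 569.3 -182.2] [146.0, 144.8, 148.4, 144.7] [6.53, -84.09, -173.54, 94.95]
```

View pics/s1.png

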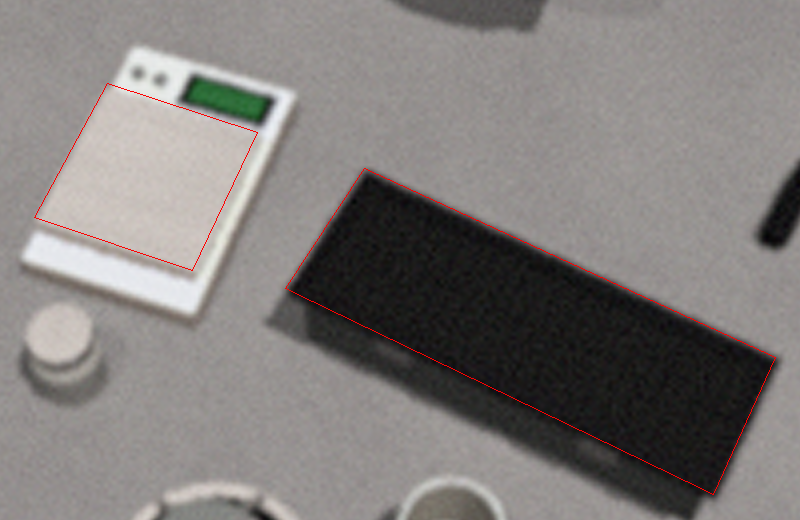

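Both views agree on the box (573.7, 173.5, yaw -2.1°) and the scale (569, -182, yaw about 6°). I'll feel with shut fingers: go down in the empty middle, then slide slowly along the box at a height above the low front.

```bash
cat >> h.py <<'E'
from scipy.spatial.transform import Rotation as Ro
BC=np.array([573.7,173.5]); BY=np.radians(-2.1)
def boxpt(y): return BC+y*np.array([-np.sin(BY),np.cos(BY)])
def st():
    from plant import arm
    s=arm.observe();p=s["tcp_pos"]
    d=p[:2]-BC
    print("t",s["time_s"],"p",p.round(1),"rpy",s["ee_rot"].round(4),"F",s["ft_force"].round(2),"gap",round(s["finger_gap"],1),"box xy",round(float(d@[np.cos(BY),np.sin(BY)]),2),round(float(d@[-np.sin(BY),np.cos(BY)]),2));return s
def to(x,y,z,yaw):
    s=st();R=Ro.from_euler("xyz",s["ee_rot"])
    o=R.inv().apply(np.array([x,y,z])-s["tcp_pos"])/1000
    r=(R.inv()*Ro.from_euler("xyz",[np.pi,0,yaw])).as_rotvec()
    print("offset",o.round(4),"dr",r.round(4))
E
python3 -c "
from h import *
to(*BC,200,BY)"
```

```text
t 0.1 p [ 139.3 -608.9  213.4] rpy [-3.1405e+00 -1.0000e-04  2.2480e-01] F [-0.5  -0.35  0.48] gap 91.3 box xy -405.46 -797.81
offset [ 0.5979 -0.6659  0.0142] dr [-1.100e-03  1.000e-04  2.614e-01]
```

Call:
{"op": "send_rows", "data": {
  "increments": [
    {"gripper": 0,"offset": [0.598,-0.666,0.014],"dr": [0,0,0.262]},
    {"gripper": 0,"offset": [0.598,-0.666,0.014],"dr": [0,0,0.262]},
    {"gripper": 0,"offset": [0.598,-0.666,0.014],"dr": [0,0,0.262]},
    {"gripper": 0,"offset": [0.598,-0.666,0.014],"dr": [0,0,0.262]},
    {"gripper": 0,"offset": [0.598,-0.666,0.014],"dr": [0,0,0.262]},
    {"gripper": 0,"offset": [0.598,-0.666,0.014],"dr": [0,0,0.262]},
    {"gripper": 0,"offset": [0.598,-0.666,0.014],"dr": [0,0,0.262]},
    {"gripper": 0,"offset": [0.598,-0.666,0.014],"dr": [0,0,0.262]}
  ]
}}

```text
time_s: 0.9
tcp_pos: [333.9, -257.7, 207.6]
ee_rot: [-3.142, -0.0, -0.038]
ft_force: [0.4, 0.1, -0.9]
finger_gap: 30.0
```

```bash
python3 -c "
from h import *
to(*BC,200,BY)"
```

```text
t 0.9 p [ 333.9 -257.7  207.6] rpy [-3.1415 -0.     -0.0377] F [ 0.41  0.09 -0.93] gap 30.0 box xy -223.86 -439.73
offset [ 0.2234 -0.44    0.0076] dr [-0.0001 -0.     -0.001 ]
```

Call:
{"op": "send_rows", "data": {
  "increments": [
    {"gripper": 0,"offset": [0.223,-0.44,0.008],"dr": [0,0,0]},
    {"gripper": 0,"offset": [0.223,-0.44,0.008],"dr": [0,0,0]},
    {"gripper": 0,"offset": [0.223,-0.44,0.008],"dr": [0,0,0]},
    {"gripper": 0,"offset": [0.223,-0.44,0.008],"dr": [0,0,0]},
    {"gripper": 0,"offset": [0.223,-0.44,0.008],"dr": [0,0,0]},
    {"gripper": 0,"offset": [0.223,-0.44,0.008],"dr": [0,0,0]},
    {"gripper": 0,"offset": [0.223,-0.44,0.008],"dr": [0,0,0]},
    {"gripper": 0,"offset": [0.223,-0.44,0.008],"dr": [0,0,0]}
  ]
}}

```text
time_s: 1.7
tcp_pos: [527.9, 92.4, 201.0]
ee_rot: [3.141, 0.0, -0.037]
ft_force: [1.3, -1.0, 0.3]
finger_gap: 0.5
```

```bash
python3 -c "
from h import *
to(*BC,130,BY)"
```

```text
t 1.7 p [527.9  92.4 201. ] rpy [ 3.1415e+00  3.0000e-04 -3.6800e-02] F [ 1.31 -1.04  0.31] gap 0.5 box xy -42.82 -82.75
offset [ 0.0428 -0.0828  0.071 ] dr [ 0.0001  0.0003 -0.0002]
```

Call:
{"op": "send_rows", "data": {
  "increments": [
    {"gripper": 0,"offset": [0.043,-0.083,0.07],"dr": [0,0,0]},
    {"gripper": 0,"offset": [0.043,-0.083,0.07],"dr": [0,0,0]},
    {"gripper": 0,"offset": [0.043,-0.083,0.07],"dr": [0,0,0]},
    {"gripper": 0,"offset": [0.043,-0.083,0.07],"dr": [0,0,0]},
    {"gripper": 0,"offset": [0.043,-0.083,0.07],"dr": [0,0,0]}
  ]
}}

```text
time_s: 2.2
tcp_pos: [573.2, 170.9, 131.4]
ee_rot: [3.141, 0.0, -0.037]
ft_force: [-0.5, -0.7, 0.2]
finger_gap: 0.7
```

```bash
python3 -c "
from h import *
to(*BC,42,BY)"
```

```text
t 2.2 p [573.2 170.9 131.4] rpy [ 3.1413e+00  5.0000e-04 -3.7000e-02] F [-0.49 -0.7   0.16] gap 0.7 box xy -0.46 -2.57
offset [ 0.0005 -0.0026  0.0894] dr [ 0.0003  0.0005 -0.0003]
```

Call:
{"op": "send_rows", "data": {
  "increments": [
    {"gripper": 0,"offset": [0,-0.002,0.02],"dr": [0,0,0]},
    {"gripper": 0,"offset": [0,-0.002,0.04],"dr": [0,0,0]},
    {"gripper": 0,"offset": [0,-0.002,0.055],"dr": [0,0,0]},
    {"gripper": 0,"offset": [0,-0.002,0.07],"dr": [0,0,0]},
    {"gripper": 0,"offset": [0,-0.002,0.08],"dr": [0,0,0]},
    {"gripper": 0,"offset": [0,-0.002,0.088],"dr": [0,0,0]},
    {"gripper": 0,"offset": [0,-0.002,0.088],"dr": [0,0,0]},
    {"gripper": 0,"offset": [0,-0.002,0.088],"dr": [0,0,0]}
  ]
}}

```text
time_s: 3.0
tcp_pos: [573.8, 173.3, 43.8]
ee_rot: [-3.141, -0.001, -0.037]
ft_force: [-0.5, -0.3, 0.7]
finger_gap: 0.1
```

```bash
python3 -c "
from h import *
to(*BC,42,BY)"
```

```text
t 3.0 p [573.8 173.3  43.8] rpy [-3.1415e+00 -6.0000e-04 -3.7400e-02] F [-0.51 -0.28  0.69] gap 0.1 box xy 0.1 -0.18
offset [-0.0001 -0.0002  0.0018] dr [-0.0001 -0.0006 -0.0008]
```

Now I'll slide toward -y (tool +y).

Call:
{"op": "send_rows", "data": {
  "increments": [
    {"gripper": 0,"offset": [0,0.003,0],"dr": [0,0,0]},
    {"gripper": 0,"offset": [0,0.006,0],"dr": [0,0,0]},
    {"gripper": 0,"offset": [0,0.009,0],"dr": [0,0,0]},
    {"gripper": 0,"offset": [0,0.011,0],"dr": [0,0,0]},
    {"gripper": 0,"offset": [0,0.012,0],"dr": [0,0,0]},
    {"gripper": 0,"offset": [0,0.013,0],"dr": [0,0,0]},
    {"gripper": 0,"offset": [0,0.014,0],"dr": [0,0,0]}
  ]
}}

```text
time_s: 3.7
tcp_pos: [573.0, 159.5, 43.2]
ee_rot: [3.142, 0.0, -0.037]
ft_force: [-0.4, 0.4, 0.5]
finger_gap: 0.1
```

Call:
{"op": "send_rows", "data": {
  "increments": [
    {"gripper": 0,"offset": [0,0.001,0],"dr": [0,0,0]},
    {"gripper": 0,"offset": [0,0.002,0],"dr": [0,0,0]},
    {"gripper": 0,"offset": [0,0.003,0],"dr": [0,0,0]},
    {"gripper": 0,"offset": [0,0.004,0],"dr": [0,0,0]},
    {"gripper": 0,"offset": [0,0.005,0],"dr": [0,0,0]}
  ]
}}

```text
time_s: 4.2
tcp_pos: [572.8, 154.4, 43.2]
ee_rot: [3.142, 0.0, -0.037]
ft_force: [0.3, 0.4, -1.0]
finger_gap: 0.2
```

```bash
python3 -c "
from h import *
st()"
```

```text
t 4.2 p [572.8 154.4  43.2] rpy [ 3.1416e+00  1.0000e-04 -3.7200e-02] F [ 0.33  0.42 -0.98] gap 0.2 box xy -0.18 -19.08
```

Call:
{"op": "send_rows", "data": {
  "increments": [
    {"gripper": 0,"offset": [0,0.001,0],"dr": [0,0,0]},
    {"gripper": 0,"offset": [0,0.002,0],"dr": [0,0,0]},
    {"gripper": 0,"offset": [0,0.003,0],"dr": [0,0,0]},
    {"gripper": 0,"offset": [0,0.004,0],"dr": [0,0,0]},
    {"gripper": 0,"offset": [0,0.005,0],"dr": [0,0,0]},
    {"gripper": 0,"offset": [0,0.006,0],"dr": [0,0,0]}
  ]
}}

```text
time_s: 4.8
tcp_pos: [572.6, 148.5, 43.2]
ee_rot: [3.142, -0.0, -0.037]
ft_force: [0.1, -0.0, 0.1]
finger_gap: 0.8
```

```bash
python3 -c "
from h import *
st()"
```

```text
t 4.8 p [572.6 148.5  43.2] rpy [ 3.1416 -0.     -0.0371] F [ 0.12 -0.05  0.05] gap 0.8 box xy -0.16 -25.07
```

Call:
{"op": "send_rows", "data": {
  "increments": [
    {"gripper": 0,"offset": [0,0.001,0],"dr": [0,0,0]},
    {"gripper": 0,"offset": [0,0.002,0],"dr": [0,0,0]},
    {"gripper": 0,"offset": [0,0.003,0],"dr": [0,0,0]},
    {"gripper": 0,"offset": [0,0.004,0],"dr": [0,0,0]},
    {"gripper": 0,"offset": [0,0.005,0],"dr": [0,0,0]},
    {"gripper": 0,"offset": [0,0.006,0],"dr": [0,0,0]}
  ]
}}

```text
time_s: 5.4
tcp_pos: [572.4, 142.5, 43.2]
ee_rot: [-3.142, 0.0, -0.037]
ft_force: [-0.3, -0.1, -0.1]
finger_gap: 0.3
```

```bash
python3 -c "
from h import *
st()"
```

```text
t 5.4 p [572.4 142.5  43.2] rpy [-3.1416e+00  1.0000e-04 -3.7200e-02] F [-0.33 -0.06 -0.08] gap 0.3 box xy -0.19 -31.07
```

Call:
{"op": "send_rows", "data": {
  "increments": [
    {"gripper": 0,"offset": [0,0.001,0],"dr": [0,0,0]},
    {"gripper": 0,"offset": [0,0.002,0],"dr": [0,0,0]},
    {"gripper": 0,"offset": [0,0.003,0],"dr": [0,0,0]},
    {"gripper": 0,"offset": [0,0.004,0],"dr": [0,0,0]},
    {"gripper": 0,"offset": [0,0.005,0],"dr": [0,0,0]},
    {"gripper": 0,"offset": [0,0.006,0],"dr": [0,0,0]}
  ]
}}

```text
time_s: 6.0
tcp_pos: [572.2, 136.4, 43.2]
ee_rot: [3.142, -0.0, -0.037]
ft_force: [-0.3, 0.8, -0.3]
finger_gap: 0.5
```

```bash
python3 -c "
from h import *
st()"
```

```text
t 6.0 p [572.2 136.4  43.2] rpy [ 3.1416 -0.     -0.0372] F [-0.29  0.84 -0.34] gap 0.5 box xy -0.15 -37.1
```

Call:
{"op": "send_rows", "data": {
  "increments": [
    {"gripper": 0,"offset": [0,0.001,0],"dr": [0,0,0]},
    {"gripper": 0,"offset": [0,0.002,0],"dr": [0,0,0]},
    {"gripper": 0,"offset": [0,0.003,0],"dr": [0,0,0]}
  ]
}}

```text
time_s: 6.3
tcp_pos: [572.1, 133.5, 43.2]
ee_rot: [-3.142, -0.0, -0.037]
ft_force: [-1.2, -0.2, -0.9]
finger_gap: 0.8
```

```bash
python3 -c "
from h import *
st()"
```

```text
t 6.3 p [572.1 133.5  43.2] rpy [-3.1416 -0.     -0.0372] F [-1.16 -0.2  -0.92] gap 0.8 box xy -0.16 -40.06
```

Call:
{"op": "send_rows", "data": {
  "increments": [
    {"gripper": 0,"offset": [0,0.001,0],"dr": [0,0,0]},
    {"gripper": 0,"offset": [0,0.002,0],"dr": [0,0,0]},
    {"gripper": 0,"offset": [0,0.003,0],"dr": [0,0,0]},
    {"gripper": 0,"offset": [0,0.004,0],"dr": [0,0,0]},
    {"gripper": 0,"offset": [0,0.005,0],"dr": [0,0,0]},
    {"gripper": 0,"offset": [0,0.006,0],"dr": [0,0,0]}
  ]
}}

```text
time_s: 6.9
tcp_pos: [571.8, 127.4, 43.2]
ee_rot: [3.142, 0.0, -0.037]
ft_force: [-0.3, -0.2, 0.6]
finger_gap: 0.4
```

```bash
python3 -c "
from h import *
st()"
```

```text
t 6.9 p [571.8 127.4  43.2] rpy [ 3.1416  0.     -0.0372] F [-0.34 -0.23  0.58] gap 0.4 box xy -0.19 -46.11
```

Call:
{"op": "send_rows", "data": {
  "increments": [
    {"gripper": 0,"offset": [0,0.001,0],"dr": [0,0,0]},
    {"gripper": 0,"offset": [0,0.002,0],"dr": [0,0,0]},
    {"gripper": 0,"offset": [0,0.003,0],"dr": [0,0,0]},
    {"gripper": 0,"offset": [0,0.004,0],"dr": [0,0,0]},
    {"gripper": 0,"offset": [0,0.005,0],"dr": [0,0,0]},
    {"gripper": 0,"offset": [0,0.006,0],"dr": [0,0,0]},
    {"gripper": 0,"offset": [0,0.007,0],"dr": [0,0,0]}
  ]
}}

```text
time_s: 7.6
tcp_pos: [571.6, 120.6, 43.2]
ee_rot: [-3.141, -0.0, -0.037]
ft_force: [0.4, 2.0, 0.1]
finger_gap: 0.3
```

```bash
python3 -c "
from h import *
st()"
```

```text
t 7.6 p [571.6 120.6  43.2] rpy [-3.1415e+00 -1.0000e-04 -3.7100e-02] F [0.42 1.97 0.11] gap 0.3 box xy -0.14 -52.97
```

Fy is +2 N, which may be contact. I'll confirm with one more millimetre and a hold.

Call:
{"op": "send_rows", "data": {
  "increments": [
    {"gripper": 0,"offset": [0,0.001,0],"dr": [0,0,0]}
  ]
}}

```text
time_s: 7.7
tcp_pos: [571.5, 119.5, 43.2]
ee_rot: [-3.142, -0.0, -0.037]
ft_force: [0.2, 3.1, 0.1]
finger_gap: 0.3
```

Call:
{"op": "send_rows", "data": {
  "increments": [
    {"gripper": 0,"offset": [0,0.001,0],"dr": [0,0,0]}
  ]
}}

```text
time_s: 7.8
tcp_pos: [571.5, 118.5, 43.2]
ee_rot: [-3.142, -0.0, -0.037]
ft_force: [-0.1, 3.0, 0.1]
finger_gap: 0.5
```

```bash
python3 -c "
from h import *
st()"
```

```text
t 7.8 p [571.5 118.5  43.2] rpy [-3.1415 -0.     -0.0372] F [-0.12  2.99  0.15] gap 0.5 box xy -0.15 -55.05
```

Contact at 3 N, 43 mm above the bench, is above the low front's 28 mm top, so this is the tall one. Its centre is at box y ≈ -55 - 13.5 - 23 = -91.5. I'll back off, rise and open over it.

Call:
{"op": "send_rows", "data": {
  "increments": [
    {"gripper": 0,"offset": [0,-0.004,0],"dr": [0,0,0]},
    {"gripper": 0,"offset": [0,-0.006,-0.02],"dr": [0,0,0]},
    {"gripper": 0,"offset": [0,-0.006,-0.05],"dr": [0,0,0]},
    {"gripper": 0.5,"offset": [0,0.0,-0.06],"dr": [0,0,0]},
    {"gripper": 1,"offset": [0,0.02,-0.06],"dr": [0,0,0]},
    {"gripper": 1,"offset": [0,0.037,-0.06],"dr": [0,0,0]},
    {"gripper": 1,"offset": [0,0.037,-0.06],"dr": [0,0,0]},
    {"gripper": 1,"offset": [0,0.037,-0.06],"dr": [0,0,0]}
  ]
}}

```text
time_s: 8.6
tcp_pos: [569.9, 81.1, 102.8]
ee_rot: [-3.142, 0.001, -0.039]
ft_force: [-0.1, -0.3, 0.1]
finger_gap: 37.3
```

```bash
python3 -c "
from h import *
to(*boxpt(-91.5),34,BY)"
```

```text
t 8.6 p [569.9  81.1 102.8] rpy [-3.1416e+00  8.0000e-04 -3.8500e-02] F [-0.12 -0.29  0.05] gap 37.3 box xy -0.42 -92.43
offset [ 0.0005 -0.0009  0.0688] dr [-0.      0.0008 -0.0019]
```

Call:
{"op": "send_rows", "data": {
  "increments": [
    {"gripper": 1,"offset": [0,-0.001,0],"dr": [0,0,0]},
    {"gripper": 1,"offset": [0,-0.001,0],"dr": [0,0,0]},
    {"gripper": 1,"offset": [0,-0.001,0],"dr": [0,0,0]},
    {"gripper": 1,"offset": [0,-0.001,0],"dr": [0,0,0]},
    {"gripper": 1,"offset": [0,-0.001,0],"dr": [0,0,0]},
    {"gripper": 1,"offset": [0,-0.001,0],"dr": [0,0,0]},
    {"gripper": 1,"offset": [0,-0.001,0],"dr": [0,0,0]}
  ]
}}

```text
time_s: 9.3
tcp_pos: [570.2, 82.6, 103.2]
ee_rot: [-3.142, 0.0, -0.037]
ft_force: [-0.5, -0.1, 0.1]
finger_gap: 90.5
```

Call:
{"op": "send_rows", "data": {
  "increments": [
    {"gripper": 1,"offset": [0,0,0.01],"dr": [0,0,0]},
    {"gripper": 1,"offset": [0,0,0.02],"dr": [0,0,0]},
    {"gripper": 1,"offset": [0,0,0.03],"dr": [0,0,0]},
    {"gripper": 1,"offset": [0,0,0.035],"dr": [0,0,0]},
    {"gripper": 1,"offset": [0,0,0.038],"dr": [0,0,0]},
    {"gripper": 1,"offset": [0,0,0.041],"dr": [0,0,0]},
    {"gripper": 1,"offset": [0,0,0.044],"dr": [0,0,0]}
  ]
}}

```text
time_s: 10.0
tcp_pos: [570.4, 82.6, 59.1]
ee_rot: [-3.142, -0.0, -0.037]
ft_force: [0.0, -1.0, 0.6]
finger_gap: 91.2
```

```bash
python3 -c "
from h import *
to(*boxpt(-91.5),34,BY)"
```

```text
t 10.0 p [570.4  82.6  59.1] rpy [-3.1416e+00 -4.0000e-04 -3.7200e-02] F [ 0.01 -1.    0.58] gap 91.2 box xy 0.01 -90.97
offset [-0.      0.0005  0.0251] dr [-0.     -0.0004 -0.0006]
```

Already 5 mm below the can's top with no contact. Going on down to TCP z = 34.

Call:
{"op": "send_rows", "data": {
  "increments": [
    {"gripper": 1,"offset": [0,0,0.005],"dr": [0,0,0]},
    {"gripper": 1,"offset": [0,0,0.01],"dr": [0,0,0]},
    {"gripper": 1,"offset": [0,0,0.015],"dr": [0,0,0]},
    {"gripper": 1,"offset": [0,0,0.019],"dr": [0,0,0]},
    {"gripper": 1,"offset": [0,0,0.022],"dr": [0,0,0]},
    {"gripper": 1,"offset": [0,0,0.025],"dr": [0,0,0]},
    {"gripper": 1,"offset": [0,0,0.025],"dr": [0,0,0]}
  ]
}}

```text
time_s: 10.7
tcp_pos: [570.0, 82.6, 33.8]
ee_rot: [3.142, 0.001, -0.037]
ft_force: [-0.2, 0.9, 0.3]
finger_gap: 91.2
```

Call:
{"op": "send_rows", "data": {
  "increments": [
    {"gripper": 0.4,"offset": [0,0,0],"dr": [0,0,0]},
    {"gripper": 0.4,"offset": [0,0,0],"dr": [0,0,0]},
    {"gripper": 0.4,"offset": [0,0,0],"dr": [0,0,0]},
    {"gripper": 0.4,"offset": [0,0,0],"dr": [0,0,0]},
    {"gripper": 0.4,"offset": [0,0,0],"dr": [0,0,0]},
    {"gripper": 0.4,"offset": [0,0,0],"dr": [0,0,0]}
  ],
  "squeeze": 10
}}

```text
time_s: 11.3
tcp_pos: [570.2, 82.7, 34.2]
ee_rot: [-3.141, -0.0, -0.037]
ft_force: [0.2, 3.5, 0.2]
finger_gap: 46.2
```

```bash
python3 -c "
from h import *
st()"
```

```text
t 11.3 p [570.2  82.7  34.2] rpy [-3.1413e+00 -1.0000e-04 -3.7300e-02] F [0.15 3.48 0.23] gap 46.2 box xy -0.17 -90.83
```

The gap is 46.2 mm, which matches the can. Firming the grip.

Call:
{"op": "send_rows", "data": {
  "increments": [
    {"gripper": 0.2,"offset": [0,0,0],"dr": [0,0,0]},
    {"gripper": 0.2,"offset": [0,0,0],"dr": [0,0,0]},
    {"gripper": 0.2,"offset": [0,0,0],"dr": [0,0,0]},
    {"gripper": 0.2,"offset": [0,0,0],"dr": [0,0,0]}
  ],
  "squeeze": 40
}}

```text
time_s: 11.7
tcp_pos: [570.2, 82.7, 34.2]
ee_rot: [-3.141, -0.0, -0.037]
ft_force: [-0.5, 3.2, 1.2]
finger_gap: 45.7
```

Call:
{"op": "send_rows", "data": {
  "increments": [
    {"gripper": 0.2,"offset": [0,0,-0.002],"dr": [0,0,0]},
    {"gripper": 0.2,"offset": [0,0,-0.004],"dr": [0,0,0]},
    {"gripper": 0.2,"offset": [0,0,-0.007],"dr": [0,0,0]},
    {"gripper": 0.2,"offset": [0,0,-0.01],"dr": [0,0,0]},
    {"gripper": 0.2,"offset": [0,0,-0.01],"dr": [0,0,0]},
    {"gripper": 0.2,"offset": [0,0,-0.01],"dr": [0,0,0]}
  ]
}}

```text
time_s: 12.3
tcp_pos: [570.2, 82.5, 44.3]
ee_rot: [3.142, -0.0, -0.037]
ft_force: [0.3, 0.8, -6.1]
finger_gap: 45.4
```

```bash
python3 -c "
from h import *
st()"
```

```text
t 12.3 p [570.2  82.5  44.3] rpy [ 3.1416e+00 -2.0000e-04 -3.7200e-02] F [ 0.32  0.75 -6.06] gap 45.4 box xy -0.16 -91.02
```

The wrist carries 6 N, which is the full tweeter weight. Lifting straight up.

Call:
{"op": "send_rows", "data": {
  "increments": [
    {"gripper": 0.2,"offset": [0,0,-0.008],"dr": [0,0,0]},
    {"gripper": 0.2,"offset": [0,0,-0.02],"dr": [0,0,0]},
    {"gripper": 0.2,"offset": [0,0,-0.035],"dr": [0,0,0]},
    {"gripper": 0.2,"offset": [0,0,-0.05],"dr": [0,0,0]},
    {"gripper": 0.2,"offset": [0,0,-0.065],"dr": [0,0,0]},
    {"gripper": 0.2,"offset": [0,0,-0.08],"dr": [0,0,0]},
    {"gripper": 0.2,"offset": [0,0,-0.095],"dr": [0,0,0]},
    {"gripper": 0.2,"offset": [0,0,-0.11],"dr": [0,0,0]}
  ]
}}

```text
time_s: 13.1
tcp_pos: [570.1, 82.6, 155.9]
ee_rot: [-3.142, -0.001, -0.037]
ft_force: [0.3, 0.8, -5.4]
finger_gap: 45.6
```

Call:
{"op": "send_rows", "data": {
  "increments": [
    {"gripper": 0.2,"offset": [0,0,-0.01],"dr": [0,0,0]},
    {"gripper": 0.2,"offset": [0,0,-0.016],"dr": [0,0,0]},
    {"gripper": 0.2,"offset": [0,0,-0.016],"dr": [0,0,0]}
  ]
}}

```text
time_s: 13.4
tcp_pos: [570.5, 82.6, 171.0]
ee_rot: [-3.141, -0.001, -0.037]
ft_force: [-0.1, -0.1, -5.8]
finger_gap: 45.4
```

Run:
```python
from h import *
from plant import arm
import cv2
to(569.3,-182.2,170,np.radians(6))
for n in("scene","top"):
    c=arm.capture(n);im=c["image"][:,:,::-1]
    u,v=map(int,proj(c,[570,82,170]));u=max(80,min(560,u));v=max(60,min(420,v))
    cv2.imwrite(f"pics/{n}1.png",cv2.resize(im[v-60:v+60,u-80:u+80],None,fx=4,fy=4,interpolation=cv2.INTER_CUBIC))
```

```text
t 13.4 p [570.5  82.6 171. ] rpy [-3.1415e+00 -1.3000e-03 -3.7200e-02] F [-0.09 -0.09 -5.79] gap 45.4 box xy 0.11 -90.98
offset [0.0087 0.2646 0.001 ] dr [-0.     -0.0013 -0.142 ]
```

View pics/scene1.png

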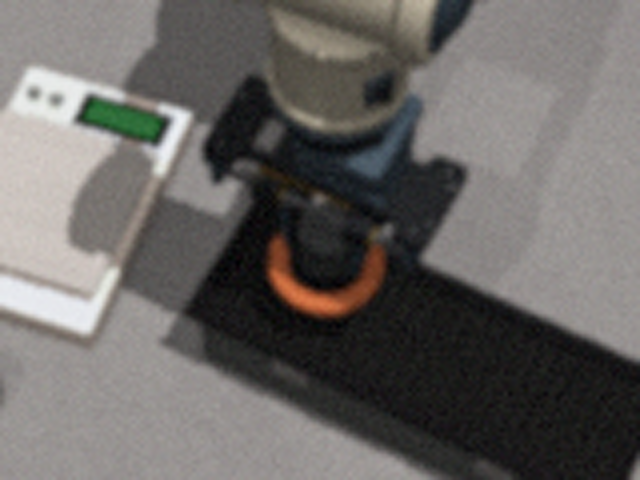

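The scene crop shows the tweeter held upright at about (325, 260), orange front downward, clear of the lid. Carrying it to the pan centre.

Call:
{"op": "send_rows", "data": {
  "increments": [
    {"gripper": 0.2,"offset": [0,0.008,0],"dr": [0,0,0]},
    {"gripper": 0.2,"offset": [0.001,0.022,0],"dr": [0,0,0]},
    {"gripper": 0.2,"offset": [0.002,0.042,0],"dr": [0,0,0]},
    {"gripper": 0.2,"offset": [0.003,0.065,0],"dr": [0,0,0]},
    {"gripper": 0.2,"offset": [0.004,0.09,0],"dr": [0,0,0]},
    {"gripper": 0.2,"offset": [0.005,0.115,0],"dr": [0,0,0]},
    {"gripper": 0.2,"offset": [0.005,0.14,0],"dr": [0,0,0]},
    {"gripper": 0.2,"offset": [0.006,0.165,0],"dr": [0,0,0]}
  ]
}}

```text
time_s: 14.3
tcp_pos: [569.4, -84.7, 169.8]
ee_rot: [3.142, 0.001, -0.038]
ft_force: [-0.6, -0.5, -5.9]
finger_gap: 45.7
```

Call:
{"op": "send_rows", "data": {
  "increments": [
    {"gripper": 0.2,"offset": [0.001,0.025,0],"dr": [0,0,0]},
    {"gripper": 0.2,"offset": [0.002,0.05,0],"dr": [0,0,0]},
    {"gripper": 0.2,"offset": [0.003,0.072,0],"dr": [0,0,0]},
    {"gripper": 0.2,"offset": [0.003,0.088,0],"dr": [0,0,0]},
    {"gripper": 0.2,"offset": [0.003,0.096,0],"dr": [0,0,0]},
    {"gripper": 0.2,"offset": [0.003,0.099,0],"dr": [0,0,0]},
    {"gripper": 0.2,"offset": [0.003,0.099,0],"dr": [0,0,0]}
  ]
}}

```text
time_s: 15.0
tcp_pos: [569.2, -181.4, 170.1]
ee_rot: [-3.141, 0.0, -0.037]
ft_force: [0.3, 0.4, -4.9]
finger_gap: 45.3
```

Run:
```python
from h import *
to(569.3,-182.2,95,BY)
```

```text
t 15.0 p [ 569.2 -181.4  170.1] rpy [-3.1414e+00  2.0000e-04 -3.7300e-02] F [ 0.26  0.35 -4.88] gap 45.3 box xy 8.52 -354.87
offset [0.0001 0.0008 0.0751] dr [-0.0002  0.0002 -0.0007]
```

Call:
{"op": "send_rows", "data": {
  "increments": [
    {"gripper": 0.2,"offset": [0,0.001,0.01],"dr": [0,0,0]},
    {"gripper": 0.2,"offset": [0,0.001,0.025],"dr": [0,0,0]},
    {"gripper": 0.2,"offset": [0,0.001,0.04],"dr": [0,0,0]},
    {"gripper": 0.2,"offset": [0,0.001,0.052],"dr": [0,0,0]},
    {"gripper": 0.2,"offset": [0,0.001,0.062],"dr": [0,0,0]},
    {"gripper": 0.2,"offset": [0,0.001,0.07],"dr": [0,0,0]},
    {"gripper": 0.2,"offset": [0,0.001,0.076],"dr": [0,0,0]},
    {"gripper": 0.2,"offset": [0,0.001,0.078],"dr": [0,0,0]}
  ]
}}

```text
time_s: 15.8
tcp_pos: [569.2, -182.5, 91.6]
ee_rot: [-3.141, 0.0, -0.037]
ft_force: [-0.8, -0.2, -5.4]
finger_gap: 45.0
```

Call:
{"op": "send_rows", "data": {
  "increments": [
    {"gripper": 0.2,"offset": [0,0,0.001],"dr": [0,0,0]},
    {"gripper": 0.2,"offset": [0,0,0.002],"dr": [0,0,0]},
    {"gripper": 0.2,"offset": [0,0,0.003],"dr": [0,0,0]},
    {"gripper": 0.2,"offset": [0,0,0.004],"dr": [0,0,0]}
  ]
}}

```text
time_s: 16.2
tcp_pos: [569.4, -182.7, 88.4]
ee_rot: [3.141, -0.0, -0.037]
ft_force: [0.2, -0.1, -5.8]
finger_gap: 45.4
```

Run:
```python
from h import *
st()
from plant import arm
import cv2
c=arm.capture("scene");im=c["image"][:,:,::-1]
u,v=map(int,proj(c,[569,-182,80]))
cv2.imwrite("pics/scene2.png",cv2.resize(im[v-60:v+60,u-80:u+80],None,fx=5,fy=5,interpolation=cv2.INTER_CUBIC))
```

```text
t 16.2 p [ 569.4 -182.7   88.4] rpy [ 3.1414e+00 -4.0000e-04 -3.7200e-02] F [ 0.16 -0.08 -5.77] gap 45.4 box xy 8.78 -356.07
```

View pics/scene2.png

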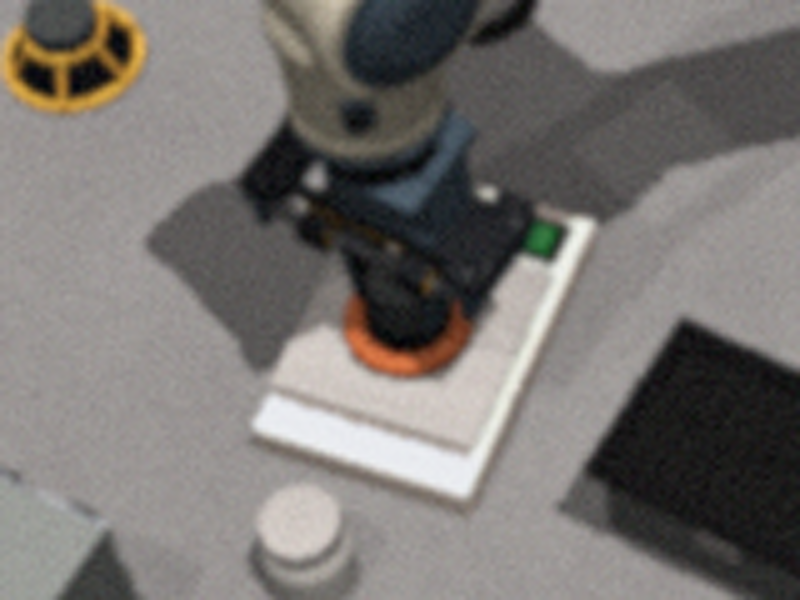

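The tweeter (405, 330 in the crop) is over the pan's middle. I'll descend slowly through contact, expected at TCP ≈ 84, and let the spring take the weight.

Call:
{"op": "send_rows", "data": {
  "increments": [
    {"gripper": 0.2,"offset": [0,0,0.001],"dr": [0,0,0]},
    {"gripper": 0.2,"offset": [0,0,0.002],"dr": [0,0,0]},
    {"gripper": 0.2,"offset": [0,0,0.003],"dr": [0,0,0]},
    {"gripper": 0.2,"offset": [0,0,0.0035],"dr": [0,0,0]},
    {"gripper": 0.2,"offset": [0,0,0.004],"dr": [0,0,0]}
  ]
}}

```text
time_s: 16.75
tcp_pos: [569.3, -182.6, 84.1]
ee_rot: [-3.142, 0.0, -0.037]
ft_force: [1.0, 0.1, -5.4]
finger_gap: 45.4
```

Call:
{"op": "send_rows", "data": {
  "increments": [
    {"gripper": 0.2,"offset": [0,0,0.0005],"dr": [0,0,0]},
    {"gripper": 0.2,"offset": [0,0,0.001],"dr": [0,0,0]},
    {"gripper": 0.2,"offset": [0,0,0.0015],"dr": [0,0,0]},
    {"gripper": 0.2,"offset": [0,0,0.002],"dr": [0,0,0]}
  ]
}}

```text
time_s: 17.15
tcp_pos: [569.3, -182.6, 82.2]
ee_rot: [3.142, -0.0, -0.037]
ft_force: [-0.9, 1.0, -3.2]
finger_gap: 45.1
```

Run:
```python
from h import *
st()
```

```text
t 17.15 p [ 569.3 -182.6   82.2] rpy [ 3.1415e+00 -1.0000e-04 -3.7200e-02] F [-0.92  0.96 -3.18] gap 45.1 box xy 8.67 -356.0
```

Call:
{"op": "send_rows", "data": {
  "increments": [
    {"gripper": 0.2,"offset": [0,0,0.0005],"dr": [0,0,0]},
    {"gripper": 0.2,"offset": [0,0,0.001],"dr": [0,0,0]},
    {"gripper": 0.2,"offset": [0,0,0.0015],"dr": [0,0,0]},
    {"gripper": 0.2,"offset": [0,0,0.0018],"dr": [0,0,0]},
    {"gripper": 0.2,"offset": [0,0,0.0018],"dr": [0,0,0]}
  ]
}}

```text
time_s: 17.65
tcp_pos: [569.3, -182.6, 80.4]
ee_rot: [3.142, 0.0, -0.037]
ft_force: [-2.2, 1.2, 0.2]
finger_gap: 45.4
```

Call:
{"op": "send_rows", "data": {
  "increments": [
    {"gripper": 0.2,"offset": [0,0,0],"dr": [0,0,0]}
  ]
}}

```text
time_s: 17.75
tcp_pos: [569.3, -182.6, 80.4]
ee_rot: [3.142, -0.0, -0.037]
ft_force: [-1.9, 0.7, 0.7]
finger_gap: 45.5
```

Call:
{"op": "send_rows", "data": {
  "increments": [
    {"gripper": 0.2,"offset": [0,0,0],"dr": [0,0,0]}
  ]
}}

```text
time_s: 17.85
tcp_pos: [569.3, -182.6, 80.4]
ee_rot: [3.142, -0.0, -0.037]
ft_force: [-1.2, 1.7, 0.5]
finger_gap: 45.6
```

The wrist now carries about 0 N, so the scale has the weight. I'll ease the squeeze, then open, keeping the gap short at first.

Call:
{"op": "send_rows", "data": {
  "increments": [
    {"gripper": 0.2,"offset": [0,0,0],"dr": [0,0,0]},
    {"gripper": 0.2,"offset": [0,0,0],"dr": [0,0,0]},
    {"gripper": 0.2,"offset": [0,0,0],"dr": [0,0,0]}
  ],
  "squeeze": 5
}}

```text
time_s: 18.15
tcp_pos: [569.3, -182.6, 80.4]
ee_rot: [3.142, -0.0, -0.037]
ft_force: [-1.6, 0.0, 0.1]
finger_gap: 45.9
```

Call:
{"op": "send_rows", "data": {
  "increments": [
    {"gripper": 0.55,"offset": [0,0,0],"dr": [0,0,0]},
    {"gripper": 0.6,"offset": [0,0,0],"dr": [0,0,0]},
    {"gripper": 0.7,"offset": [0,0,0],"dr": [0,0,0]},
    {"gripper": 0.9,"offset": [0,0,0],"dr": [0,0,0]},
    {"gripper": 0.9,"offset": [0,0,0],"dr": [0,0,0]},
    {"gripper": 0.9,"offset": [0,0,0],"dr": [0,0,0]},
    {"gripper": 0.9,"offset": [0,0,0],"dr": [0,0,0]}
  ]
}}

```text
time_s: 18.85
tcp_pos: [569.3, -182.6, 80.4]
ee_rot: [3.142, -0.0, -0.037]
ft_force: [1.2, 0.1, -0.5]
finger_gap: 81.9
```

Run:
```python
from h import *
st()
```

```text
t 18.85 p [ 569.3 -182.6   80.4] rpy [ 3.1416 -0.     -0.0372] F [ 1.16  0.11 -0.48] gap 81.9 box xy 8.65 -356.01
```

Released. Rising straight up.

Call:
{"op": "send_rows", "data": {
  "increments": [
    {"gripper": 0.9,"offset": [0,0,-0.005],"dr": [0,0,0]},
    {"gripper": 0.9,"offset": [0,0,-0.015],"dr": [0,0,0]},
    {"gripper": 0.9,"offset": [0,0,-0.03],"dr": [0,0,0]},
    {"gripper": 0.9,"offset": [0,0,-0.05],"dr": [0,0,0]},
    {"gripper": 0.9,"offset": [0,0,-0.075],"dr": [0,0,0]},
    {"gripper": 0.9,"offset": [0,0,-0.1],"dr": [0,0,0]},
    {"gripper": 0.9,"offset": [0,0,-0.12],"dr": [0,0,0]},
    {"gripper": 0.9,"offset": [0,0,-0.12],"dr": [0,0,0]}
  ]
}}

```text
time_s: 19.65
tcp_pos: [570.7, -183.2, 204.1]
ee_rot: [3.14, -0.005, -0.037]
ft_force: [-0.7, -0.0, -0.4]
finger_gap: 82.0
```

Call:
{"op": "send_rows", "data": {
  "increments": [
    {"gripper": 0.9,"offset": [-0.03,0.02,-0.01],"dr": [0,0,0]},
    {"gripper": 0.9,"offset": [-0.07,0.05,-0.02],"dr": [0,0,0]},
    {"gripper": 0.9,"offset": [-0.11,0.08,-0.03],"dr": [0,0,0]},
    {"gripper": 0.9,"offset": [-0.14,0.11,-0.03],"dr": [0,0,0]},
    {"gripper": 0.9,"offset": [-0.15,0.12,-0.03],"dr": [0,0,0]},
    {"gripper": 0.9,"offset": [-0.15,0.12,-0.03],"dr": [0,0,0]},
    {"gripper": 0.9,"offset": [-0.15,0.12,-0.03],"dr": [0,0,0]},
    {"gripper": 0.9,"offset": [-0.15,0.12,-0.03],"dr": [0,0,0]}
  ]
}}

```text
time_s: 20.45
tcp_pos: [415.7, -296.2, 230.2]
ee_rot: [-3.141, -0.0, -0.036]
ft_force: [0.5, -0.7, -0.5]
finger_gap: 82.0
```

Run:
```python
from h import *
st()
from plant import arm
import cv2
c=arm.capture("scene");cv2.imwrite("pics/scene3.png",c["image"][:,:,::-1])
c=arm.capture("top");im=c["image"][:,:,::-1]
cv2.imwrite("pics/top3.png",cv2.resize(im[100:300,90:530],None,fx=1.8,fy=1.8,interpolation=cv2.INTER_CUBIC))
cv2.imwrite("pics/top3c.png",cv2.resize(im[185:285,335:415],None,fx=6,fy=6,interpolation=cv2.INTER_CUBIC))
```

```text
t 20.45 p [ 415.7 -296.2  230.2] rpy [-3.1413 -0.     -0.0362] F [ 0.51 -0.73 -0.47] gap 82.0 box xy -140.64 -475.13
```

View pics/scene3.png

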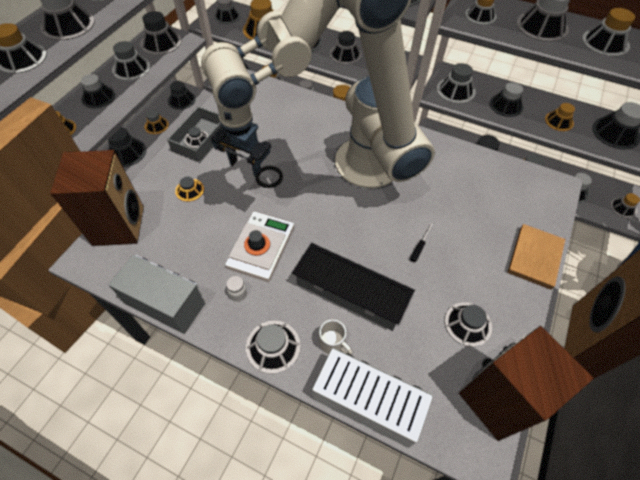

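View pics/top3c.png

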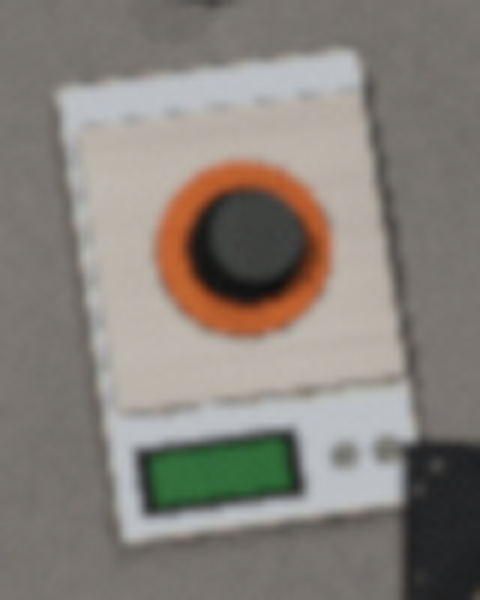

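View pics/top3.png

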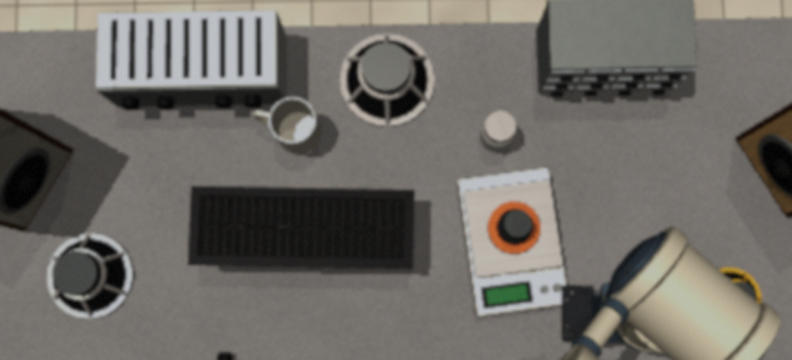

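The pictures show the tweeter upright in the middle of the pan (245, 248 in the enlarged crop), with the gripper clear at 230 mm. The other bench items are where they were. Handing in.

```bash
python3 -c "
from plant import arm
print(arm.finish_job())"
```

```text
the job is handed in; nothing more can be done
None
```

The tall tweeter is out of the box, standing upright in the middle of the scale pan, and the job was handed in at about 20.5 s of the 61 s allowed. No verdict was reported.

- **Finding it:** I slid the shut fingers along the box at 43 mm, above the bare front's 28 mm top. They met the tall can at about 3 N, roughly 91 mm from the box's middle on the scale side.
- **Lifting it:** The fingers closed to 46 mm, matching the can. Once lifted, the wrist carried about 6 N, the full tweeter weight.
- **Setting it down:** I lowered it in steps of 0.3 to 0.5 mm from just above the pan until the wrist read about 0 N. The pan had then sunk roughly 4 mm, as expected. I eased the grip before opening the fingers.
- **Last checks:** The final pictures show the gripper well clear and the bench items I could see where they were. The arm partly hid the midrange in the top view, so I checked it in the scene view.
- **Not seen directly:** I left the other half of the box untouched, so the bare front should be where it was, but the bristles hide it. I had no direct reading of the pan's travel, only the height and force at the wrist. During set-down there was a small sideways force of up to about 2 N, which was gone after release.

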